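# Swing a carving blank into line on the carver's jig

### The job

Set the pale wooden carving blank up on the jig board: leaving it slanting as it lies, first slide it so that its notched end sits snug on the steel post, then, keeping the notch on the post, swing its free end round until its side just touches the nose of the red stop, and leave it lying there. The stop is already set and only friction holds it, so bring the blank up gently and do not push the stop back; leave the two little figures and the chisel alone.

Things in the scene. Friction and masses are not known exactly. Their poses are not given: they have to be found in the camera images.
- jig: Jig board: flat brown wood, 460 x 390 mm, 15 mm thick, fixed on the table (top 15 mm above it). Origin at the table's surface under the post's axis; x along the 460 mm side, board spans x -85 to 375 mm, y -110 to 280 mm
- post (a point): Fixed upright steel post, 20 mm in diameter, 40 mm tall above the jig board. Point on its axis, 15 mm above the board's top. Axes are the jig's: x runs along the board's long side, from the post past the stop; y to the side of that line on which the blank lies at first; z up
- blank_mid (a point): Centre of the pale wooden blank, a loose bar 40 mm wide, 30 mm high, about 0.2 kg, pencil lines on top, lying flat on the board; half-way up, 115 mm from its plain square end. x points along the blank from notched heel to plain end, z up. At first it slants 0.6 to 1.0 rad from the jig's x towards jig y, heel a few cm from the post
- blank_heel (a point): Point on the blank's middle line, half-way up, 115 mm behind its centre (its -x), same axes: the post's axis passes through it when the notch is snug on the post. The heel has an open 60 degree V notch, 26 mm wide at the mouth, that centres itself on the post
- stop_nose (a point): Foremost point (jig +y) of the red stop's vertical steel nose, radius 7 mm, 15 mm above the board, 150 mm from the post along jig x and 10 to 40 mm to its -y side (setting varies). The red block behind it, 28 mm wide, 24 mm high, slides back (jig -y) if pushed with more than about 15 N. The blank's side comes to rest on the nose
- pale_mid (a point): pale carved figure standing on the board, 87 mm high, 34 mm across its foot; point on its axis half-way up. Bystander
- dark_mid (a point): black carved figure of the same size; point on its axis half-way up. Bystander
- chisel_mid (a point): wood chisel lying on the board, 157 mm long, 20 mm wide, 18 mm high; point near its middle at the ferrule, x towards the blade. Bystander
Things that resemble listed ones, but are neither listed nor needed, are in the scene too. What is meant by the part that bears blank_mid is not yellow, and is the larger of those in its own colour.

How it is judged:
By the outcome, as a careful person would: the job done as asked, in the order asked, and still so for the second after the job is handed in, with the robot touching nothing.
It also fails if it takes over 72 s, if anything falls off the work surface, if the arm or the gripper's body presses on something with over 40 N, if the wrist force passes 120 N, or if a joint passes its speed limit or range.

### The arm

A 7-joint arm with a two-finger parallel gripper is mounted at the origin on the work surface. World frame = base frame: x ahead of the robot, y to its left, z up, the work surface at z = 0. Lengths are in m, angles in rad, forces in N, time in s.
With the tool pointing down it reaches from about 0.4 to 0.875 m from the base axis. Payload 19.3 kg.
Tool frame: the origin (TCP) lies midway between the tips of the shut fingers; the grasp point (between the pads) lies 19 mm behind it (bot.pinch_z is the distance from the TCP to the grasp point, in m); z points along the fingers, y is the line along which they close (so a half turn about z gives the same grasp; the last joint's range is limited). The gripper opens to 85 mm and grips with 20 to 120 N. Pads are 22 mm wide; open, the fingers measure 114 mm over their backs; the gripper's body (76 mm by 85 mm) begins 54 mm behind the grasp point. The pads swing forward as they close: fully open they stand 13 mm farther back than shut.
Start: joints at [-1.238, 0.521, -0.036, 1.599, 0.021, 1.021, -0.113], TCP at [0.245, 0.575, 0.231] pointing down, gripper open.
Joint ranges: [-2.91, 2.91], [-0.3, 2.13], [-1.5, 1.42], [0.17, 2.43], [-1.26, 4.41], [0.16, 1.93], [-2.52, 2.52]. Speed limits (rad/s): [1.89, 1.89, 2.39, 2.39, 3.01, 3.01, 3.01].

### API

Orientations are given as [roll, pitch, yaw] about the fixed x, y, z axes, in that order (R = Rz(yaw) Ry(pitch) Rx(roll)).
In Python, from workcell import observe, viewer, bot gives the robot as it stands. The module is installed in compiled form; this text tells all that it offers.
- The arm moves only by the tool play_rows, never from a script. Its argument "motion" is a list of rows, each a list of 7 numbers: the shift along the tool's x, y, z in cm, then the turn, a rotation vector about the tool's x, y, z in rad, then the opening, from -1 (shut) to 1 (fully open), so that 0 is half open. A call has exactly 5 rows; each row is the pose to reach, as a shift and turn from the pose commanded when the call began, along the tool's axes at that moment; what a row does not reach only later rows make up. A row lasts 1/10 s, in which the tool goes at most 50 mm and 8.59 degrees, less where a joint would pass 70% of its speed; a pose out of reach is approached as far as the arm can. A call with a gripper value outside its range is refused whole. The fingers move at their own pace and stop on an object; "squeeze" is the grip in N (left out, the last holds). Time passes only in rows, so rows that repeat a pose let the fingers close, or fill a call up. It gives the time, the measured TCP pose, the force, the opening and the grip force at its end, in the units of the state.
- observe(): the state, without advancing time (a new reading comes with each control period).
- viewer.grab_frame(name): name is "side" or "top" or "wrist"; returns (picture, depth): 420x560x3 uint8, red, green, blue; 420x560 float32, m along the optical axis (not along the pixel's ray), 0 where there is no reading.
- viewer.camera_info(name): a dict with "fx", "fy", "cx", "cy" (pixels), "k1" (the pictures are not rectified: a ray, as slopes to the right and down, at radius r is drawn at 1 + k1 r^2 times it, then the intrinsics apply), "R" (3x3) and "t" (3): a world point X has camera coordinates R X + t. Camera axes: x right, y down, z forward; pixel columns grow to the right and rows downward; lengths in m; the calibration is good to about 2 mm. A picture is of the moment at which its call begins: read the wrist's pose just before it. camera_info takes no time and is no camera call; for the wrist camera it gives the pose at the moment of the call.
- bot.job_done(): hands the job in; it is judged then, once.
The state is a dict: "clock": time; "qpos": joint angles; "qd": joint speeds; "joint_efforts": joint torques, N m; "position": TCP position; "tool_rot": TCP orientation; "force": force on the tool from outside, world axes, zero at the start; "moment": the same for the moment, N m; "grip_width": finger opening in m; "finger_force": force on a finger pad.
Only numpy, scipy, OpenCV 4.12 (cv2) and the standard library are available. Lean on these libraries where they do the work, as an engineer would, in place of code of your own. Each camera call takes 0.05 s, during which the arm holds its last target. There are 200 camera calls.

## Working session

There is one attempt and no reset: what is moved stays moved. The work goes in short steps, Python scripts to look and compute and a tool call to move; the robot and the scene stay as the last step left them, time stands still between calls to the robot, and variables do not carry over. Pictures are saved under pics/ and viewed, at most 10 in all, crops included, and the job is handed in when it is done.

Besides the shell and the picture viewer there is one more tool, called after "Request:" by a JSON object that holds its "method" and its "body". play_rows: Moves the arm, as the interface text tells. Its arguments: {"type":"object","properties":{"motion":{"type":"array"},"squeeze":{"type":"number"}},"required":["motion"]}

```bash
mkdir -p pics; cat > h.py <<'E'
import numpy as np, cv2
from workcell import observe, viewer, bot
def ray(ci,u,v):
    x=(u-ci["cx"])/ci["fx"]; y=(v-ci["cy"])/ci["fy"]; a,b=x,y
    for _ in range(20):
        s=1+ci["k1"]*(a*a+b*b); a,b=x/s,y/s
    return np.array([a,b,1.0])
def onplane(ci,u,v,z):
    R=np.array(ci["R"]);t=np.array(ci["t"]); o=-R.T@t; d=R.T@ray(ci,u,v)
    return o+d*(z-o[2])/d[2]
def proj(ci,X):
    c=np.array(ci["R"])@X+ci["t"]; a,b=c[:2]/c[2]; s=1+ci["k1"]*(a*a+b*b)
    return ci["fx"]*a*s+ci["cx"],ci["fy"]*b*s+ci["cy"]
def cloud(ci,d):
    R=np.array(ci["R"]);t=np.array(ci["t"]);h,w=d.shape
    v,u=np.mgrid[:h,:w]; x=(u-ci["cx"])/ci["fx"]; y=(v-ci["cy"])/ci["fy"];a,b=x,y
    for _ in range(20):
        s=1+ci["k1"]*(a*a+b*b); a,b=x/s,y/s
    return (np.dstack([a*d,b*d,d])-t)@R
def tool(X):  # world point -> tool frame, cm
    from scipy.spatial.transform import Rotation as Ro
    s=observe(); return Ro.from_euler('xyz',s["tool_rot"]).inv().apply(np.array(X)-s["position"])*100
E
python3 - <<'E'
from h import *
for n in ("top","side"):
    ci=viewer.camera_info(n); p,d=viewer.grab_frame(n)
    np.savez(f"{n}.npz",p=p,d=d,**ci); cv2.imwrite(f"pics/{n}0.png",p[:,:,::-1])
    print(n,{k:np.round(v,3).tolist() for k,v in ci.items()})
s=observe(); print(s)
E
```

```text
top {'fx': 525.016, 'fy': 525.016, 'cx': 280.744, 'cy': 210.962, 'k1': -0.168, 'R': [[-0.009, -1.0, -0.018], [-0.999, 0.01, -0.053], [0.053, 0.017, -0.998]], 't': [0.095, 0.554, 1.178]}
side {'fx': 522.838, 'fy': 522.838, 'cx': 269.489, 'cy': 218.276, 'k1': -0.176, 'R': [[0.844, -0.536, -0.001], [-0.367, -0.575, -0.731], [0.392, 0.618, -0.682]], 't': [-0.428, 0.28, 0.789]}
{'clock': 0.1, 'qpos': array([-1.23823086,  0.5219668 , -0.03630113,  1.59992722,  0.02116537,
        1.02110029, -0.11280482]), 'qd': array([ 0.00071273, -0.00014535, -0.00073362, -0.00296042, -0.00113142,
        0.00039832,  0.00182277]), 'joint_efforts': array([ 3.00362182e-03, -9.28483486e+01,  1.98366769e+00, -3.70524359e+01,
        1.81101967e-02,  5.49240576e-03, -2.92772006e-05]), 'position': array([0.24489837, 0.57470298, 0.23078436]), 'tool_rot': array([-3.14057598e+00,  5.42811215e-05,  2.73877008e+00]), 'force': array([-0.24573491, -0.98902113,  0.53193127]), 'moment': array([-0.00242609, -0.00953394, -0.0082452 ]), 'finger_force': 0.0, 'grip_width': 0.08536507312841404}
```

View pics/top0.png

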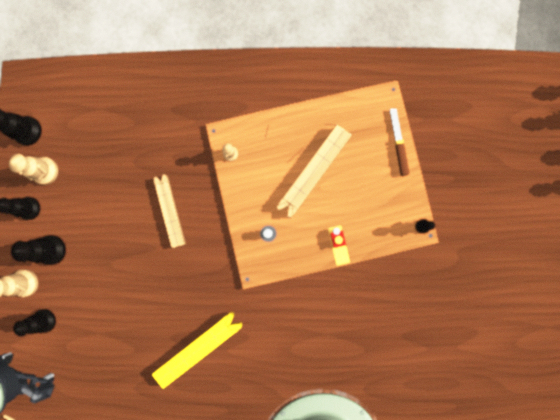

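View pics/side0.png

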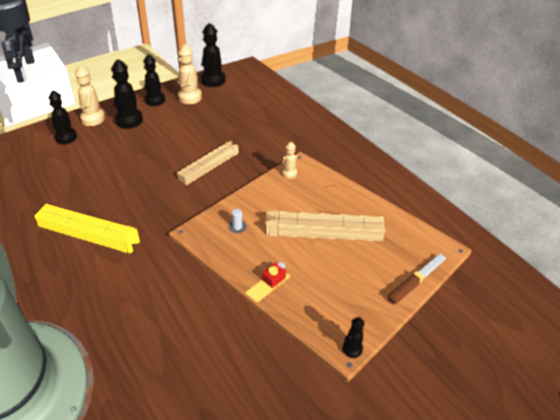

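Top view: candidates are the pale bar on the board (px 314,170), the short pale bar off the board (170,212) and the yellow bar (197,350). The one meant is at (314,170): not yellow, and the larger of the two pale ones. The post is at (268,233), the stop at (338,240), nose towards (336,230), the pale figure at (230,152), the black one at (424,227), the chisel at (400,140). I'll confirm with a crop and measure.

```bash
cat > meas.py <<'E'
from h import *
def blank(n="top",p=None,d=None,ci=None,show=True):
    P=cloud(ci,d)
    hsv=cv2.cvtColor(p,cv2.COLOR_RGB2HSV)
    m=((d>0)&(abs(P[...,2]-0.045)<0.009)).astype(np.uint8)
    k,l,st,c=cv2.connectedComponentsWithStats(m)
    return P,m,l,st,c
E
python3 - <<'E'
from meas import *
f=np.load("top.npz"); ci={k:f[k] for k in f.files if k not in "pd"}; p,d=f["p"],f["d"]
P,m,l,st,c=blank(p=p,d=d,ci=ci)
for i in range(1,len(st)):
    if st[i,4]>15 and 200<c[i][0]<440 and 80<c[i][1]<290: print("comp",i,st[i],c[i].round(1),np.round(np.median(P[l==i],0),3))
for (u,v) in [(213,130),(393,89),(432,237),(248,281)]: print("screw",onplane(ci,u,v,.015).round(4))
for (u,v) in [(206,124),(399,81),(438,242),(243,289)]: print("corner",onplane(ci,u,v,.015).round(4))
for (u,v) in [(268,233),(336,231),(338,240)]: print(u,v,P[v-4:v+5:2,u-4:u+5:2,2].round(3).tolist())
cr=p[110:280,220:440,::-1]; a=cv2.resize(cr,None,fx=3.5,fy=3.5,interpolation=cv2.INTER_CUBIC)
cv2.imwrite("pics/crop1.png",a)
E
```

```text
comp 2 [ 277  125   74   92 1771] [314.6 169.2] [0.646 0.013 0.046]
comp 8 [227 150   8   8  16] [231.8 154.6] [0.68  0.196 0.05 ]
comp 35 [419 218   4  11  19] [420.1 223.1] [ 0.523 -0.22   0.047]
comp 38 [331 228  15  20 217] [337.7 237.6] [ 0.492 -0.037  0.041]
screw [0.7444 0.2453 0.015 ]
screw [ 0.8377 -0.1746  0.015 ]
screw [ 0.4919 -0.2559  0.015 ]
screw [0.3967 0.1659 0.015 ]
corner [0.7589 0.2618 0.015 ]
corner [ 0.8572 -0.1896  0.015 ]
corner [ 0.4803 -0.2697  0.015 ]
corner [0.3786 0.1775 0.015 ]
268 233 [[0.017, 0.058, 0.054, 0.018, 0.018], [0.055, 0.055, 0.055, 0.052, 0.014], [0.053, 0.057, 0.061, 0.058, 0.018], [0.055, 0.057, 0.055, 0.053, 0.017], [0.015, 0.019, 0.047, 0.021, 0.019]]
336 231 [[0.02, 0.017, 0.014, 0.014, 0.016], [0.016, 0.041, 0.038, 0.04, 0.015], [1.207, 0.039, 0.042, 0.038, 0.041], [0.043, 0.043, 0.042, 0.042, 0.043], [0.039, 0.042, 0.043, 0.041, 0.043]]
338 240 [[0.042, 0.042, 0.046, 0.042, 0.038], [0.044, 0.044, 0.044, 0.047, 0.041], [0.04, 0.046, 0.044, 0.042, 0.041], [0.039, 0.037, 0.04, 0.047, 0.041], [0.04, 0.039, 0.039, 0.039, 0.043]]
```

View pics/crop1.png

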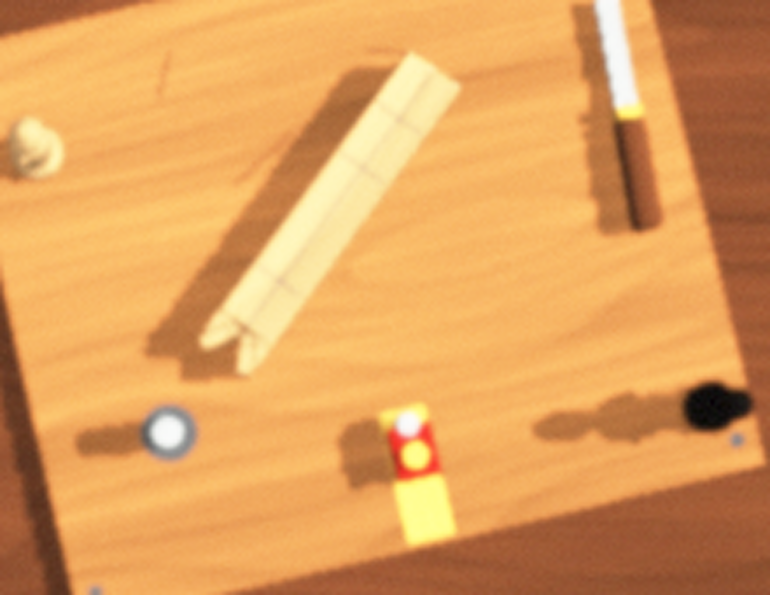

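The crop confirms the large pale bar: notch at crop (232,335), plain end at (435,70), post at (168,432), and the white nose top at (408,423), which is px (336.6,230.9). Next I'll fit the jig frame and the blank's pose.

```bash
cat > meas.py <<'E'
from h import *
def load(n="top",new=True):
    if new:
        ci=viewer.camera_info(n); p,d=viewer.grab_frame(n)
    else:
        f=np.load(n+".npz"); ci={k:f[k] for k in f.files if k not in "pd"}; p,d=f["p"],f["d"]
    return ci,p,d
def jig(ci):
    A=np.array([[-85,280],[375,280],[375,-110],[-85,-110]])/1000
    B=np.array([onplane(ci,u,v,.015)[:2] for u,v in [(206,124),(399,81),(438,242),(243,289)]])
    a=A-A.mean(0); b=B-B.mean(0); U,S,V=np.linalg.svd(a.T@b); R=(U@V).T
    return R,B.mean(0)-R@A.mean(0),np.abs((A-A.mean(0))@R.T-b).max()
def blank(ci,p,d,near):
    P=cloud(ci,d); hsv=cv2.cvtColor(p,cv2.COLOR_RGB2HSV)
    m=((d>0)&(abs(P[...,2]-0.045)<0.009)).astype(np.uint8)
    k,l,st,c=cv2.connectedComponentsWithStats(m)
    j=min([i for i in range(1,k) if st[i,4]>400],key=lambda i:np.hypot(*(c[i]-near)))
    cn,_=cv2.findContours((l==j).astype(np.uint8),cv2.RETR_EXTERNAL,cv2.CHAIN_APPROX_NONE)
    q=np.array([onplane(ci,u,v,.045)[:2]*1000 for u,v in max(cn,key=len)[:,0]],np.float32)
    return cv2.minAreaRect(q)
E
python3 - <<'E'
from meas import *
ci,p,d=load(new=False); R,t,e=jig(ci); print("jig ang",np.arctan2(R[1,0],R[0,0]),"origin",t,"res",e)
g=cv2.cvtColor(p,cv2.COLOR_RGB2GRAY)
def bright(u,v,r,th=200):
    s=p[v-r:v+r+1,u-r:u+r+1].min(2).astype(float); w=(s>s.max()*.8); yy,xx=np.nonzero(w); return u-r+xx.mean(),v-r+yy.mean(),w.sum()
a=bright(268,233,8); print("post px",a, onplane(ci,*a[:2],.055)[:2].round(4))
a=bright(336,231,6); n=onplane(ci,*a[:2],.041)[:2]; print("nose px",a,n.round(4),"jig",(R.T@(n-t)).round(4))
c,wh,ang=blank(ci,p,d,(314,170)); print(c,wh,ang)
a=np.array(c)/1000; L=max(wh)
box=cv2.boxPoints((c,wh,ang))/1000; print("jig box",((box-t)@R).round(4).tolist())
u=(box[1]-box[0]) if np.hypot(*(box[1]-box[0]))>.1 else box[2]-box[1]
u/=np.hypot(*u); 
if u@(R[:,1])<0: u=-u
print("u world",u,"yaw",np.arctan2(u[1],u[0]),"slant",np.arctan2(u@R[:,1],u@R[:,0]))
mid=a+u*.00125; heel=mid-.115*u; print("mid",mid,"heel",heel,"heel jig",R.T@(heel-t))
s=observe(); print(s["tool_rot"],s["qpos"][6])
print("grasp pt heel+.09",heel+.09*u,"tool cm",tool([*(heel+.09*u),.2]))
E
```

```text
jig ang -1.3540264252320489 origin [0.504541   0.11829345] res 0.002488494463978974
post px (np.float64(267.6984126984127), np.float64(232.93650793650795), np.int64(63)) [0.505  0.1186]
nose px (np.float64(336.4193548387097), np.float64(230.4516129032258), np.int64(31)) [ 0.5092 -0.0336] jig [ 0.1493 -0.0282]
(643.69384765625, 15.086044311523438) (41.06907653808594, 230.5450439453125) 52.682830810546875
jig box [[0.056, 0.0235], [0.232, 0.1725], [0.2054, 0.2039], [0.0295, 0.0549]]
u world [ 0.7952918 -0.6062268] yaw -0.6513075 slant 0.7027188643242566
mid [0.64468796 0.01432826] heel [0.5532294  0.08404434] heel jig [0.0439193  0.04018279]
[-3.14057598e+00  5.42811215e-05  2.73877008e+00] -0.11280481544147045
grasp pt heel+.09 [0.62480566 0.02948393] tool cm [-56.32320347 -35.26172568   3.11734466]
```

Request:
{"method": "play_rows", "body": {"motion": [[-4, -2.5, 0, 0, 0, 0, 1], [-8, -5, 0, 0, 0, 0, 1], [-12, -7.5, 0, 0, 0, 0, 1], [-16, -10, 0, 0, 0, 0, 1], [-20, -12.5, 0, 0, 0, 0, 1]]}}

```text
clock: 0.6
position: [0.3807, 0.3798, 0.2312]
tool_rot: [-3.141, -0.0, 2.739]
force: [1.1, 0.8, -0.3]
grip_width: 0.0857
finger_force: 0.0
```

Request:
{"method": "play_rows", "body": {"motion": [[-4, -2.5, 0, 0, 0, 0, 1], [-8, -5, 0, 0, 0, 0, 1], [-12, -7.5, 0, 0, 0, 0, 1], [-16, -10, 0, 0, 0, 0, 1], [-20, -12.5, 0, 0, 0, 0, 1]]}}

```text
clock: 1.1
position: [0.5157, 0.1864, 0.2312]
tool_rot: [-3.141, -0.0, 2.739]
force: [-0.2, 0.7, -0.1]
grip_width: 0.0851
finger_force: 0.0
```

Request:
{"method": "play_rows", "body": {"motion": [[-4, -2.5, 0, 0, 0, 0.05, 1], [-8, -5, 0, 0, 0, 0.1, 1], [-12, -7.5, 0, 0, 0, 0.15, 1], [-16, -10, 0, 0, 0, 0.2, 1], [-16.3, -10.2, 0, 0, 0, 0.25, 1]]}}

```text
clock: 1.6
position: [0.6269, 0.0241, 0.2308]
tool_rot: [-3.14, 0.002, 2.48]
force: [-1.6, 0.2, 0.1]
grip_width: 0.0854
finger_force: 0.0
```

```bash
python3 -c "
from h import *
s=observe(); print(s['clock'],s['position'],s['tool_rot'],s['qpos'].round(2),s['force'].round(1)); print(tool([.6248,.0295,.015]))"
```

```text
1.6 [0.62686435 0.024085   0.23079093] [-3.13957383e+00  2.00899933e-03  2.48024564e+00] [-0.25  0.53  0.17  1.6  -0.1   1.02  0.86] [-1.6  0.2  0.1]
[ 0.53884123  0.34410623 21.57740307]
```

Request:
{"method": "play_rows", "body": {"motion": [[0.3, 0.2, 3, 0, 0, -0.01, 1], [0.5, 0.3, 6, 0, 0, -0.01, 1], [0.5, 0.3, 9, 0, 0, -0.01, 1], [0.5, 0.3, 11, 0, 0, -0.01, 1], [0.5, 0.3, 12, 0, 0, -0.01, 1]]}}

```text
clock: 2.1
position: [0.6218, 0.0358, 0.1092]
tool_rot: [-3.14, -0.002, 2.499]
force: [-0.6, -0.4, -0.5]
grip_width: 0.0853
finger_force: 0.0
```

```bash
python3 -c "
from meas import *
s=observe(); print(s['clock'],s['position'],s['tool_rot'],s['force'].round(1)); print(tool([.6248,.0295,.015]))
ci,p,d=load('wrist'); cv2.imwrite('pics/w1.png',p[:,:,::-1])"
```

```text
2.1 [0.62178755 0.03581789 0.10921861] [-3.13963097e+00 -1.97366795e-03  2.49888438e+00] [-0.6 -0.4 -0.5]
[-0.63840655 -0.30669505  9.42123957]
```

View pics/w1.png

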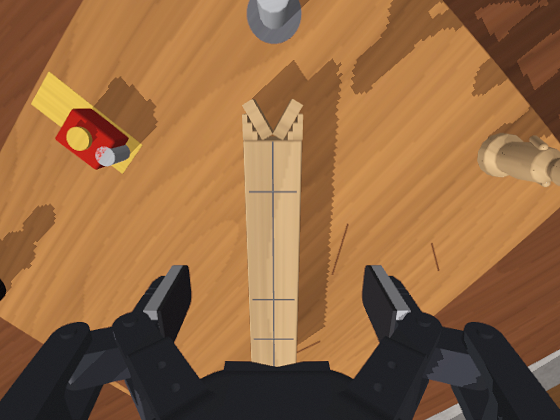

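Wrist view: the blank lies centred between the open fingers (finger pads at about 182 and 375, blank's middle line at 273). Its notch at (273,120) faces the post (273,15). Now descend.

Request:
{"method": "play_rows", "body": {"motion": [[-0.1, 0, 2, 0, 0, 0, 1], [-0.2, -0.1, 4, 0, 0, 0, 1], [-0.3, -0.1, 6, 0, 0, 0, 1], [-0.3, -0.1, 8, 0, 0, 0, 1], [-0.3, -0.1, 8.9, 0, 0, 0, 1]]}}

```text
clock: 2.65
position: [0.6244, 0.0332, 0.0216]
tool_rot: [-3.141, -0.001, 2.499]
force: [-1.4, 0.3, -0.4]
grip_width: 0.0854
finger_force: 0.0
```

Request:
{"method": "play_rows", "body": {"motion": [[0, 0, 0.2, 0, 0, 0, 0.4], [0, 0, 0.2, 0, 0, 0, 0.2], [0, 0, 0.2, 0, 0, 0, 0.1], [0, 0, 0.2, 0, 0, 0, 0.1], [0, 0, 0.2, 0, 0, 0, 0.1]], "squeeze": 25}}

```text
clock: 3.15
position: [0.6249, 0.0333, 0.0209]
tool_rot: [3.141, 0.001, 2.499]
force: [-0.5, 0.1, -0.7]
grip_width: 0.0473
finger_force: 0.0
```

```bash
python3 -c "
from meas import *
s=observe(); print(s['clock'],s['position'],s['tool_rot'],s['force'].round(1)); print(tool([.6248,.0295,.015]))"
```

```text
3.15 [0.62489082 0.03329517 0.02089389] [3.14103429e+00 5.21547725e-04 2.49872377e+00] [-0.5  0.1 -0.7]
[-0.21994201 -0.30953147  0.58933108]
```

Request:
{"method": "play_rows", "body": {"motion": [[0, -0.1, 0.2, 0, 0, 0, 0.1], [0, -0.2, 0.4, 0, 0, 0.01, 0.1], [0, -0.3, 0.4, 0, 0, 0.01, 0.1], [0, -0.3, 0.4, 0, 0, 0.01, 0], [0, -0.3, 0.4, 0, 0, 0.01, -0.1]], "squeeze": 25}}

```text
clock: 3.65
position: [0.6228, 0.0308, 0.0164]
tool_rot: [-3.142, 0.0, 2.489]
force: [0.0, -0.5, 1.2]
grip_width: 0.0396
finger_force: 25.6
```

Request:
{"method": "play_rows", "body": {"motion": [[0, 0, 0, 0, 0, 0, -0.2], [0, 0, 0, 0, 0, 0, -0.2], [0, 0, 0, 0, 0, 0, -0.2], [0, 0, 0, 0, 0, 0, -0.2], [0, 0, 0, 0, 0, 0, -0.2]]}}

```text
clock: 4.15
position: [0.6228, 0.0308, 0.0163]
tool_rot: [-3.142, 0.0, 2.489]
force: [0.2, -0.9, 2.9]
grip_width: 0.0399
finger_force: 25.8
```

```bash
python3 - <<'E'
from meas import *
s=observe(); print(s['clock'],s['position'],s['tool_rot'],s['force'].round(1),s['grip_width'],s['finger_force'])
print(tool([.6248,.0295,.015]))
# wrist view: heel prongs & post in tool frame
ci,p,d=load('wrist'); cv2.imwrite('pics/w2.png',p[:,:,::-1]); np.savez('w2.npz',p=p,d=d,**ci)
P=np.array([.505,.1186]); yaw=s['tool_rot'][2]; u=-np.array([np.cos(yaw),np.sin(yaw)])
heel=np.array([.5532,.0840]); print("post from heel, tool cm",tool([*P,.02])-tool([*heel,.02]))
E
```

```text
4.15 [0.62283114 0.03077455 0.01634618] [-3.14155432e+00  8.12048237e-05  2.48866526e+00] [ 0.2 -0.9  2.9] 0.03989271380795216 25.794247090816498
[-0.23380797  0.01837809  0.13463614]
post from heel, tool cm [ 5.93058291e+00 -1.79404754e-01 -5.52048247e-04]
```

View pics/w2.png

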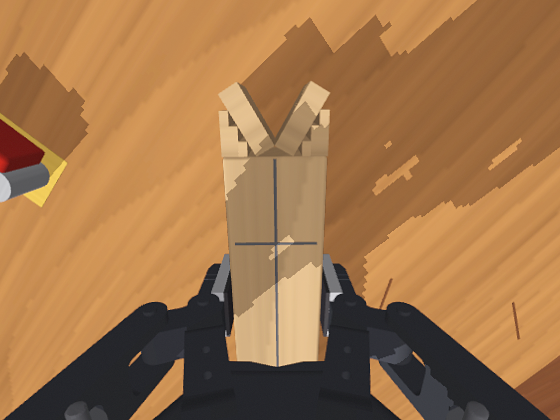

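Wrist view: the blank is gripped square across its sides (230–325), notch ahead at (275,140). Slide it towards the post.

Request:
{"method": "play_rows", "body": {"motion": [[0.8, 0, 0, 0, 0, 0, -0.2], [1.8, -0.1, 0, 0, 0, 0, -0.2], [2.8, -0.1, 0, 0, 0, 0, -0.2], [3.6, -0.2, 0, 0, 0, 0, -0.2], [4.2, -0.2, 0, 0, 0, 0, -0.2]]}}

```text
clock: 4.7
position: [0.5874, 0.0554, 0.0164]
tool_rot: [-3.142, -0.0, 2.489]
force: [1.0, -0.9, 1.4]
grip_width: 0.0396
finger_force: 25.8
```

Request:
{"method": "play_rows", "body": {"motion": [[0.3, 0, 0, 0, 0, 0, -0.2], [0.6, 0, 0, 0, 0, 0, -0.2], [0.8, 0, 0, 0, 0, 0, -0.2], [1.0, 0, 0, 0, 0, 0, -0.2], [1.0, 0, 0, 0, 0, 0, -0.2]]}}

```text
clock: 5.2
position: [0.5802, 0.0609, 0.0164]
tool_rot: [-3.142, -0.0, 2.489]
force: [0.6, -0.8, 5.1]
grip_width: 0.0394
finger_force: 26.2
```

```bash
cat > chk.py <<'E'
from meas import *
from scipy.spatial.transform import Rotation as Ro
s=observe(); Rt=Ro.from_euler('xyz',s['tool_rot']).inv()
print(s['clock'],s['position'].round(4),s['tool_rot'].round(4),"Ftool",Rt.apply(s['force']).round(1),"grip",s['finger_force'],s['grip_width'])
print("post in tool cm",tool([.505,.1186,.03]).round(2), "q",s['qpos'].round(2))
E
python3 chk.py; python3 - <<'E'
from meas import *
ci,p,d=load('wrist'); cv2.imwrite('pics/w3.png',p[:,:,::-1])
E
```

```text
5.2 [0.5802 0.0609 0.0164] [-3.1416e+00 -1.0000e-04  2.4887e+00] Ftool [-1.  -0.3 -5.1] grip 26.167656183242798 0.03937200302943912
post in tool cm [ 9.48  0.01 -1.36] q [-0.28  0.76  0.11  1.85 -0.15  0.54  0.84]
```

View pics/w3.png

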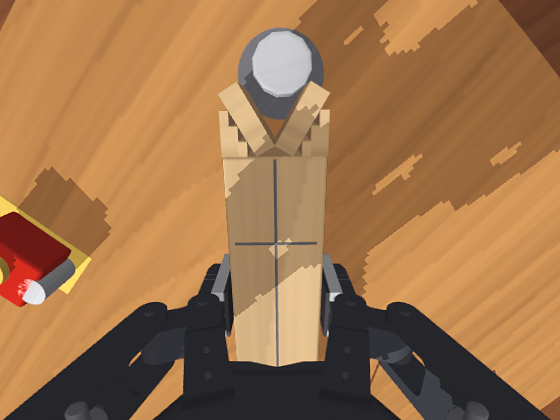

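Wrist view: the post (281,63) sits just ahead of the notch (275,140), about 2 mm to the right of the blank's line. I'll close the remaining ~7 mm in small steps.

Request:
{"method": "play_rows", "body": {"motion": [[0.1, 0.1, 0, 0, 0, 0, -0.2], [0.2, 0.2, 0, 0, 0, 0, -0.2], [0.3, 0.2, 0, 0, 0, 0, -0.2], [0.4, 0.2, 0, 0, 0, 0, -0.2], [0.4, 0.2, 0, 0, 0, 0, -0.2]]}}

```text
clock: 5.75
position: [0.5783, 0.0649, 0.0163]
tool_rot: [3.142, 0.0, 2.489]
force: [2.6, -1.3, 5.0]
grip_width: 0.0396
finger_force: 26.1
```

Request:
{"method": "play_rows", "body": {"motion": [[0.05, 0, 0, 0, 0, 0, -0.2], [0.1, 0, 0, 0, 0, 0, -0.2], [0.15, 0, 0, 0, 0, 0, -0.2], [0.2, 0, 0, 0, 0, 0, -0.2], [0.2, 0, 0, 0, 0, 0, -0.2]]}}

```text
clock: 6.25
position: [0.5768, 0.0661, 0.0163]
tool_rot: [3.142, 0.0, 2.489]
force: [3.3, -2.9, 5.1]
grip_width: 0.0395
finger_force: 26.1
```

```bash
python3 chk.py
```

```text
6.25 [0.5768 0.0661 0.0163] [3.1415e+00 1.0000e-04 2.4888e+00] Ftool [-4.3 -0.3 -5. ] grip 26.092700958251953 0.03949739391996241
post in tool cm [ 8.89 -0.19 -1.37] q [-0.29  0.76  0.11  1.86 -0.15  0.53  0.84]
```

Request:
{"method": "play_rows", "body": {"motion": [[0.05, 0, 0, 0, 0, 0, -0.2], [0.1, 0, 0, 0, 0, 0, -0.2], [0.1, 0, 0, 0, 0, 0, -0.2], [0.1, 0, 0, 0, 0, 0, -0.2], [0.1, 0, 0, 0, 0, 0, -0.2]]}}

```text
clock: 6.75
position: [0.5764, 0.0667, 0.0164]
tool_rot: [3.141, 0.001, 2.488]
force: [5.3, -2.0, 3.0]
grip_width: 0.0399
finger_force: 25.3
```

```bash
python3 chk.py; python3 - <<'E'
from meas import *
ci,p,d=load('wrist'); cv2.imwrite('pics/w4.png',p[:,:,::-1])
E
```

```text
6.75 [0.5764 0.0667 0.0164] [3.1410e+00 6.0000e-04 2.4884e+00] Ftool [-5.4  1.6 -3. ] grip 25.282493233680725 0.03993499011687842
post in tool cm [ 8.82 -0.22 -1.37] q [-0.3   0.76  0.11  1.86 -0.15  0.53  0.83]
```

View pics/w4.png

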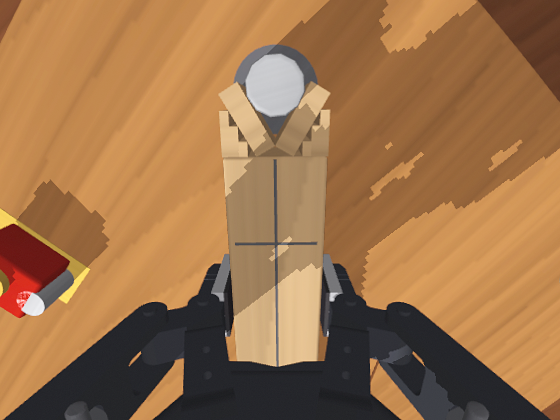

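Wrist view: the post (275,85) is in the notch mouth, centred on the pencil line, about touching. I'll press on a little to seat it.

Request:
{"method": "play_rows", "body": {"motion": [[0.05, 0, 0, 0, 0, 0, -0.2], [0.1, 0, 0, 0, 0, 0, -0.2], [0.15, 0, 0, 0, 0, 0, -0.2], [0.15, 0, 0, 0, 0, 0, -0.2], [0.15, 0, 0, 0, 0, 0, -0.2]]}}

```text
clock: 7.3
position: [0.5758, 0.0673, 0.0164]
tool_rot: [3.14, 0.002, 2.488]
force: [10.1, -4.2, -1.4]
grip_width: 0.0393
finger_force: 25.2
```

```bash
python3 chk.py; python3 - <<'E'
from meas import *
ci,p,d=load('wrist'); cv2.imwrite('pics/w5.png',p[:,:,::-1])
g=p[60:125,240:310].min(2); m=(g>175).astype(np.uint8); k,l,st,c=cv2.connectedComponentsWithStats(m); j=1+np.argmax(st[1:,4]); a=c[j]+[240,60]; print("post top px",a)
X=onplane(ci,*a,.055); print(X, "tool",tool(X), "px at blank top",proj(ci,np.array([*X[:2],.045])))
# pencil line / edges direction; notch apex colour profile along column
c0=int(round(a[0])); print(p[110:165:2,c0].tolist())
E
```

```text
7.3 [0.5758 0.0673 0.0164] [3.1404e+00 1.8000e-03 2.4881e+00] Ftool [-10.6   2.8   1.4] grip 25.247924029827118 0.03925776822197628
post in tool cm [ 8.74 -0.23 -1.38] q [-0.3   0.76  0.11  1.86 -0.15  0.53  0.83]
post top px [273.68259895  87.76176251]
[0.50694489 0.12043194 0.055     ] tool [ 8.69006754  0.03230616 -3.87677023] px at blank top (np.float64(273.8698191805203), np.float64(89.28059859762028))
[[194, 196, 199], [197, 197, 200], [200, 201, 203], [204, 205, 208], [152, 152, 156], [77, 78, 81], [81, 81, 85], [81, 80, 85], [80, 81, 84], [83, 83, 87], [83, 83, 86], [82, 82, 87], [79, 80, 87], [114, 88, 64], [109, 85, 61], [106, 83, 60], [103, 81, 60], [116, 92, 67], [147, 116, 84], [122, 98, 70], [122, 97, 70], [120, 95, 68], [122, 97, 71], [130, 102, 73], [163, 131, 93], [74, 74, 79], [69, 73, 79], [70, 72, 79]]
```

The blank is seated: 10 N reaction along it, post 8.7 cm ahead of the tool on its axis. Now swing about the post (positive tool z) in steps of about 0.2 rad.

Request:
{"method": "play_rows", "body": {"motion": [[0.01, -0.35, 0, 0, 0, 0.04, -0.2], [0.03, -0.69, 0, 0, 0, 0.08, -0.2], [0.06, -1.04, 0, 0, 0, 0.12, -0.2], [0.11, -1.38, 0, 0, 0, 0.16, -0.2], [0.17, -1.72, 0, 0, 0, 0.2, -0.2]]}}

```text
clock: 7.85
position: [0.5639, 0.0544, 0.0164]
tool_rot: [3.14, 0.002, 2.286]
force: [9.6, -5.1, -0.3]
grip_width: 0.0396
finger_force: 25.5
```

```bash
cat >> chk.py <<'E'
ci,p,d=load('wrist'); cv2.imwrite('pics/wl.png',p[:,:,::-1])
g=p[60:125,240:310].min(2); m=(g>175).astype(np.uint8); k,l,st,c=cv2.connectedComponentsWithStats(m); j=1+np.argmax(st[1:,4]); a=c[j]+[240,60]; print("post top px",a,st[j,4],"tool",tool(onplane(ci,*a,.055)))
E
python3 chk.py
```

```text
7.85 [0.5639 0.0544 0.0164] [3.1403e+00 1.6000e-03 2.2864e+00] Ftool [-10.2   3.9   0.3] grip 25.498830378055573 0.03958163314082229
post in tool cm [ 8.7  -0.23 -1.37] q [-0.31  0.75  0.16  1.9  -0.22  0.51  0.71]
post top px [273.56018342  87.26557126] 2617 tool [ 8.73115695  0.05382292 -3.87192563]
```

Request:
{"method": "play_rows", "body": {"motion": [[0.01, -0.35, 0, 0, 0, 0.04, -0.2], [0.03, -0.69, 0, 0, 0, 0.08, -0.2], [0.06, -1.04, 0, 0, 0, 0.12, -0.2], [0.11, -1.38, 0, 0, 0, 0.16, -0.2], [0.17, -1.72, 0, 0, 0, 0.2, -0.2]]}}

```text
clock: 8.4
position: [0.5497, 0.0442, 0.0164]
tool_rot: [3.14, 0.001, 2.086]
force: [8.7, -6.6, 0.4]
grip_width: 0.0401
finger_force: 25.8
```

```bash
python3 chk.py
```

```text
8.4 [0.5497 0.0442 0.0164] [3.1403e+00 1.4000e-03 2.0862e+00] Ftool [-10.1   4.3  -0.4] grip 25.789702534675598 0.04010973203950011
post in tool cm [ 8.67 -0.22 -1.37] q [-0.33  0.74  0.2   1.94 -0.29  0.49  0.59]
post top px [252.63793103  70.89655172] 58 tool [ 9.24169332 -0.6050329  -3.87510112]
```

Request:
{"method": "play_rows", "body": {"motion": [[0.01, -0.35, 0, 0, 0, 0.04, -0.2], [0.03, -0.69, 0, 0, 0, 0.08, -0.2], [0.06, -1.04, 0, 0, 0, 0.12, -0.2], [0.11, -1.38, 0, 0, 0, 0.16, -0.2], [0.17, -1.72, 0, 0, 0, 0.2, -0.2]]}}

```text
clock: 8.95
position: [0.5337, 0.0371, 0.0164]
tool_rot: [3.14, 0.001, 1.886]
force: [6.9, -6.8, 1.3]
grip_width: 0.0398
finger_force: 25.9
```

```bash
python3 chk.py; python3 - <<'E'
from meas import *
a,pa,_=load('top'); b,pb,_=load('side'); w=cv2.imread('pics/wl.png')
t=cv2.resize(pa[180:285,230:400,::-1],(400,300),interpolation=cv2.INTER_CUBIC)
s=cv2.resize(pb[190:310,210:390,::-1],(400,300),interpolation=cv2.INTER_CUBIC)
cv2.imwrite('pics/m6.png',np.vstack([np.hstack([t,s]),np.hstack([cv2.resize(w,(400,300)),t*0])]))
np.savez('t6.npz',p=pa)
E
```

```text
8.95 [0.5337 0.0371 0.0164] [3.1404e+00 1.2000e-03 1.8861e+00] Ftool [-8.6  4.4 -1.2] grip 25.9199658036232 0.03981030601562621
post in tool cm [ 8.64 -0.2  -1.38] q [-0.36  0.73  0.24  1.98 -0.36  0.47  0.47]Traceback (most recent call last):
  File "chk.py", line 7, in <module>
    g=p[60:125,240:310].min(2); m=(g>175).astype(np.uint8); k,l,st,c=cv2.connectedComponentsWithStats(m); j=1+np.argmax(st[1:,4]); a=c[j]+[240,60]; print("post top px",a,st[j,4],"tool",tool(onplane(ci,*a,.055)))
                                                                                                              ~~~~~~~~~^^^^^^^^^^
    return _wrapfunc(a, 'argmax', axis=axis, out=out, **kwds)
    return bound(*args, **kwds)
ValueError: attempt to get argmax of an empty sequence
```

View pics/m6.png

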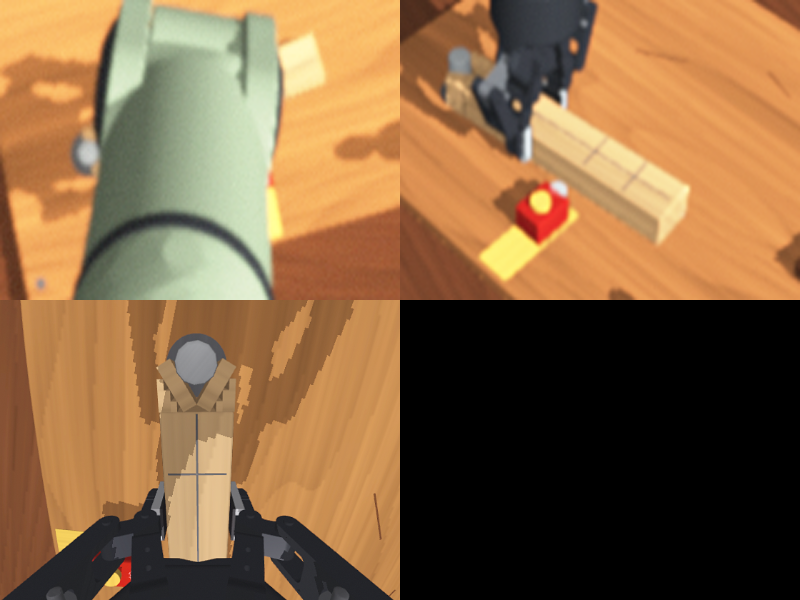

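Montage: the notch stays on the post (wrist, post top at (195,362)). The side view shows a gap between the blank and the nose (558,188). Now come up slowly, watching force and moment.

Request:
{"method": "play_rows", "body": {"motion": [[0, -0.1, 0, 0, 0, 0.012, -0.2], [0, -0.21, 0, 0, 0, 0.024, -0.2], [0.01, -0.31, 0, 0, 0, 0.036, -0.2], [0.01, -0.42, 0, 0, 0, 0.048, -0.2], [0.02, -0.52, 0, 0, 0, 0.06, -0.2]]}}

```text
clock: 9.6
position: [0.5286, 0.0356, 0.0163]
tool_rot: [3.141, 0.001, 1.827]
force: [7.5, -8.4, 2.9]
grip_width: 0.0398
finger_force: 25.7
```

```bash
cat > chk.py <<'E'
from meas import *
from scipy.spatial.transform import Rotation as Ro
s=observe(); Rt=Ro.from_euler('xyz',s['tool_rot']).inv()
print(s['clock'],s['position'].round(4),s['tool_rot'].round(4),"Ftool",Rt.apply(s['force']).round(1),"Mtool",Rt.apply(s['moment']).round(2),"grip",s['finger_force'],s['grip_width'])
print("post in tool cm",tool([.505,.1186,.03]).round(2))
ci,p,d=load('side'); np.savez('side_l.npz',p=p)
X=np.array([.5092,-.0336])
q=p.astype(int); red=(q[...,0]>130)&(q[...,1]<70)&(q[...,2]<70); v,u=np.nonzero(red[240:300,240:310]); print("red block centroid side px",u.mean()+240,v.mean()+240,len(u))
g=cv2.resize(p[225:295,235:345,::-1],(770,490),interpolation=cv2.INTER_CUBIC); cv2.imwrite('pics/sl.png',g)
f=np.load('side.npz'); q=f['p'].astype(int); red=(q[...,0]>130)&(q[...,1]<70)&(q[...,2]<70); v,u=np.nonzero(red[240:300,240:310]); print("at start",u.mean()+240,v.mean()+240,len(u))
E
python3 chk.py
```

```text
9.6 [0.5286 0.0356 0.0163] [3.1406e+00 1.2000e-03 1.8272e+00] Ftool [-10.    5.1  -2.9] Mtool [-0.77 -1.81  0.07] grip 25.667081773281097 0.0397592590246211
post in tool cm [ 8.63 -0.18 -1.38]
red block centroid side px 272.7685950413223 276.38429752066116 242
at start 273.70135746606337 275.68325791855204 221
```

View pics/sl.png

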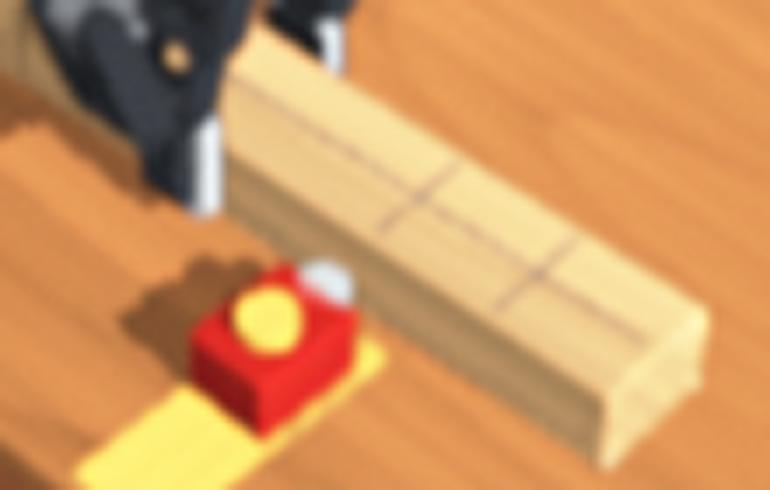

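Side crop: a gap of a few mm remains between the nose (325,285) and the blank's side. I'll keep going in finer steps.

Request:
{"method": "play_rows", "body": {"motion": [[0, -0.03, 0, 0, 0, 0.004, -0.2], [0, -0.07, 0, 0, 0, 0.008, -0.2], [0, -0.1, 0, 0, 0, 0.012, -0.2], [0, -0.14, 0, 0, 0, 0.016, -0.2], [0, -0.17, 0, 0, 0, 0.02, -0.2]]}}

```text
clock: 10.15
position: [0.527, 0.0351, 0.0164]
tool_rot: [3.141, 0.001, 1.808]
force: [5.9, -7.7, 2.6]
grip_width: 0.0394
finger_force: 25.7
```

```bash
python3 chk.py
```

```text
10.15 [0.527  0.0351 0.0164] [3.1406e+00 1.2000e-03 1.8075e+00] Ftool [-8.9  4.  -2.6] Mtool [-0.74 -1.75  0.06] grip 25.728444457054138 0.03943826386854481
post in tool cm [ 8.63 -0.18 -1.37]
red block centroid side px 272.77868852459017 276.22131147540983 244
at start 273.70135746606337 275.68325791855204 221
```

Request:
{"method": "play_rows", "body": {"motion": [[0, -0.02, 0, 0, 0, 0.002, -0.2], [0, -0.04, 0, 0, 0, 0.004, -0.2], [0, -0.06, 0, 0, 0, 0.007, -0.2], [0, -0.09, 0, 0, 0, 0.01, -0.2], [0, -0.09, 0, 0, 0, 0.01, -0.2]]}}

```text
clock: 10.7
position: [0.5261, 0.035, 0.0163]
tool_rot: [3.141, 0.001, 1.798]
force: [6.3, -8.7, 2.5]
grip_width: 0.0399
finger_force: 25.6
```

```bash
python3 chk.py
```

```text
10.7 [0.5261 0.035  0.0163] [3.1406e+00 1.2000e-03 1.7976e+00] Ftool [-9.9  4.1 -2.5] Mtool [-0.78 -1.78  0.15] grip 25.589879751205444 0.03985832910503991
post in tool cm [ 8.62 -0.17 -1.38]
red block centroid side px 272.92887029288704 276.2845188284519 239
at start 273.70135746606337 275.68325791855204 221
```

Request:
{"method": "play_rows", "body": {"motion": [[0, -0.02, 0, 0, 0, 0.002, -0.2], [0, -0.03, 0, 0, 0, 0.004, -0.2], [0, -0.05, 0, 0, 0, 0.006, -0.2], [0, -0.05, 0, 0, 0, 0.006, -0.2], [0, -0.05, 0, 0, 0, 0.006, -0.2]]}}

```text
clock: 11.25
position: [0.5256, 0.0348, 0.0163]
tool_rot: [3.141, 0.001, 1.792]
force: [5.7, -7.2, 2.6]
grip_width: 0.0394
finger_force: 25.6
```

```bash
python3 chk.py
```

```text
11.25 [0.5256 0.0348 0.0163] [3.1407e+00 1.2000e-03 1.7916e+00] Ftool [-8.3  4.  -2.6] Mtool [-0.85 -1.76  0.11] grip 25.630114674568176 0.039380718533159484
post in tool cm [ 8.63 -0.17 -1.38]
red block centroid side px 272.94650205761315 276.30041152263374 243
at start 273.70135746606337 275.68325791855204 221
```

Request:
{"method": "play_rows", "body": {"motion": [[0, -0.02, 0, 0, 0, 0.002, -0.2], [0, -0.03, 0, 0, 0, 0.004, -0.2], [0, -0.05, 0, 0, 0, 0.006, -0.2], [0, -0.05, 0, 0, 0, 0.006, -0.2], [0, -0.05, 0, 0, 0, 0.006, -0.2]]}}

```text
clock: 11.8
position: [0.5251, 0.0347, 0.0164]
tool_rot: [3.141, 0.001, 1.786]
force: [5.5, -6.3, 2.3]
grip_width: 0.0397
finger_force: 25.7
```

```bash
python3 chk.py
```

```text
11.8 [0.5251 0.0347 0.0164] [3.1406e+00 1.2000e-03 1.7857e+00] Ftool [-7.4  4.  -2.2] Mtool [-0.74 -1.81  0.12] grip 25.65517097711563 0.03971213529333104
post in tool cm [ 8.63 -0.17 -1.37]
red block centroid side px 272.7827868852459 276.2622950819672 244
at start 273.70135746606337 275.68325791855204 221
```

Request:
{"method": "play_rows", "body": {"motion": [[0, -0.02, 0, 0, 0, 0.002, -0.2], [0, -0.03, 0, 0, 0, 0.004, -0.2], [0, -0.05, 0, 0, 0, 0.006, -0.2], [0, -0.05, 0, 0, 0, 0.006, -0.2], [0, -0.05, 0, 0, 0, 0.006, -0.2]]}}

```text
clock: 12.35
position: [0.5246, 0.0346, 0.0164]
tool_rot: [3.141, 0.001, 1.78]
force: [5.9, -8.1, 2.7]
grip_width: 0.0394
finger_force: 25.7
```

```bash
python3 chk.py
```

```text
12.35 [0.5246 0.0346 0.0164] [3.1407e+00 1.2000e-03 1.7797e+00] Ftool [-9.2  4.1 -2.6] Mtool [-0.76 -1.78  0.15] grip 25.685515701770782 0.039361237564684674
post in tool cm [ 8.62 -0.17 -1.37]
red block centroid side px 272.8360655737705 276.32377049180326 244
at start 273.70135746606337 275.68325791855204 221
```

Request:
{"method": "play_rows", "body": {"motion": [[0, -0.02, 0, 0, 0, 0.002, -0.2], [0, -0.03, 0, 0, 0, 0.004, -0.2], [0, -0.05, 0, 0, 0, 0.006, -0.2], [0, -0.05, 0, 0, 0, 0.006, -0.2], [0, -0.05, 0, 0, 0, 0.006, -0.2]]}}

```text
clock: 12.9
position: [0.5241, 0.0344, 0.0164]
tool_rot: [3.141, 0.001, 1.774]
force: [6.1, -7.8, 2.4]
grip_width: 0.0398
finger_force: 25.7
```

```bash
python3 chk.py
```

```text
12.9 [0.5241 0.0344 0.0164] [3.1407e+00 1.2000e-03 1.7736e+00] Ftool [-8.9  4.4 -2.4] Mtool [-0.75 -1.76  0.12] grip 25.710306465625763 0.03982958100880316
post in tool cm [ 8.63 -0.18 -1.37]
red block centroid side px 272.8360655737705 276.29918032786884 244
at start 273.70135746606337 275.68325791855204 221
```

Request:
{"method": "play_rows", "body": {"motion": [[0, -0.02, 0, 0, 0, 0.002, -0.2], [0, -0.03, 0, 0, 0, 0.004, -0.2], [0, -0.05, 0, 0, 0, 0.006, -0.2], [0, -0.05, 0, 0, 0, 0.006, -0.2], [0, -0.05, 0, 0, 0, 0.006, -0.2]]}}

```text
clock: 13.45
position: [0.5236, 0.0343, 0.0164]
tool_rot: [3.141, 0.001, 1.768]
force: [6.6, -8.4, 3.0]
grip_width: 0.0397
finger_force: 25.7
```

```bash
python3 chk.py; python3 - <<'E'
from h import *
# gap estimate in the side view: profile across nose top towards blank, along jig +y at nose height
ci=viewer.camera_info('side'); p=np.load('side_l.npz')['p']
a=-1.354; x=np.array([np.cos(a),np.sin(a)]); y=np.array([-x[1],x[0]]); o=np.array([.505,.1186])
for s in np.arange(-8,22,1.5):
    w=o+.1495*x+(-.028+s/1000)*y; u,v=proj(ci,np.array([*w,.039])); print(round(s,1),p[int(round(v)),int(round(u))].tolist(),end=' ')
E
```

```text
13.45 [0.5236 0.0343 0.0164] [3.1407e+00 1.2000e-03 1.7677e+00] Ftool [-9.5  4.9 -3. ] Mtool [-0.74 -1.74  0.14] grip 25.740426778793335 0.03972569014267708
post in tool cm [ 8.63 -0.18 -1.37]
red block centroid side px 272.81854838709677 276.2741935483871 248
at start 273.70135746606337 275.68325791855204 221
-8.0 [236, 84, 73] -6.5 [236, 84, 73] -5.0 [238, 138, 136] -3.5 [234, 168, 167] -2.0 [230, 210, 212] -0.5 [227, 228, 229] 1.0 [227, 228, 229] 2.5 [224, 232, 234] 4.0 [224, 232, 234] 5.5 [194, 187, 180] 7.0 [184, 164, 141] 8.5 [199, 161, 116] 10.0 [221, 176, 121] 11.5 [221, 176, 121] 13.0 [235, 196, 137] 14.5 [235, 196, 137] 16.0 [234, 196, 139] 17.5 [238, 203, 144] 19.0 [232, 194, 139] 20.5 [237, 200, 141]
```

Request:
{"method": "play_rows", "body": {"motion": [[0, -0.02, 0, 0, 0, 0.002, -0.2], [0, -0.03, 0, 0, 0, 0.004, -0.2], [0, -0.05, 0, 0, 0, 0.006, -0.2], [0, -0.05, 0, 0, 0, 0.006, -0.2], [0, -0.05, 0, 0, 0, 0.006, -0.2]]}}

```text
clock: 14.0
position: [0.5233, 0.0343, 0.0164]
tool_rot: [3.14, 0.001, 1.762]
force: [7.3, -7.7, 1.0]
grip_width: 0.0398
finger_force: 26.3
```

```bash
python3 chk.py; cat > gap.py <<'E'
from h import *
ci=viewer.camera_info('side'); p=np.load('side_l.npz')['p'].astype(np.float32); p=cv2.GaussianBlur(p,(0,0),.6)
a=-1.354; x=np.array([np.cos(a),np.sin(a)]); y=np.array([-x[1],x[0]]); o=np.array([.505,.1186])
def prof(jx,z,ys):
    q=[proj(ci,np.array([*(o+jx*x+s*y),z])) for s in ys]
    return cv2.remap(p,np.float32([[k[0] for k in q]]),np.float32([[k[1] for k in q]]),1)[0]
ys=np.arange(-.045,.01,.0005)
E=[]
for jx in np.arange(.165,.215,.005):
    g=np.gradient(cv2.GaussianBlur(prof(jx,.045,ys)[:,1:2],(1,9),1.5)[:,0]); E.append((jx,ys[np.argmax(g)]))
E=np.array(E); f=np.polyfit(*E.T,1); print("blank near top edge jig: angle",f[0],"y at .15",np.polyval(f,.15),"res",np.std(E[:,1]-np.polyval(f,E[:,0])))
print("at x=0",np.polyval(f,0))
q=np.load('side_l.npz')['p'][255:285,265:300].astype(int); m=(q.min(2)>190); v,u=np.nonzero(m); n=onplane(ci,u.mean()+265,v.mean()+255,.04)[:2]-o; print("nose top px",u.mean()+265,v.mean()+255,m.sum(),"jig",n@x,n@y)
E
python3 gap.py
```

```text
14.0 [0.5233 0.0343 0.0164] [3.1404e+00 1.3000e-03 1.7622e+00] Ftool [-9.   5.7 -0.9] Mtool [-1.01 -1.82 -0.31] grip 26.280899941921234 0.03977379537917398
post in tool cm [ 8.63 -0.19 -1.38]
red block centroid side px 272.8897959183673 276.32244897959185 245
at start 273.70135746606337 275.68325791855204 221
blank near top edge jig: angle 0.1199999999999998 y at .15 -0.029799999999999983 res 0.003136877428271627
at x=0 -0.047799999999999954
nose top px 281.7142857142857 264.85714285714283 21 jig 0.15108108953285104 -0.02758748044272747
```

Contact: the moment jumped to −0.31 N m, about 7 N at the nose, and the red block hasn't moved. Release gently.

Request:
{"method": "play_rows", "body": {"motion": [[0, 0, 0, 0, 0, 0, -0.05], [0, 0, 0, 0, 0, 0, 0.05], [0, 0, 0, 0, 0, 0, 0.15], [0, 0, 0, 0, 0, 0, 0.25], [0, 0, 0, 0, 0, 0, 0.3]]}}

```text
clock: 14.55
position: [0.5224, 0.0353, 0.0162]
tool_rot: [-3.141, -0.0, 1.763]
force: [-1.1, -0.5, 0.4]
grip_width: 0.0551
finger_force: 0.0
```

```bash
python3 chk.py
```

```text
14.55 [0.5224 0.0353 0.0162] [-3.1411e+00 -2.0000e-04  1.7629e+00] Ftool [-0.3 -1.1 -0.4] Mtool [-0.03  0.03  0.01] grip 0.0 0.0551360581599604
post in tool cm [ 8.51 -0.12 -1.38]
red block centroid side px 272.8211382113821 276.2926829268293 246
at start 273.70135746606337 275.68325791855204 221
```

Request:
{"method": "play_rows", "body": {"motion": [[0, 0, -1, 0, 0, 0, 0.3], [0, 0, -3, 0, 0, 0, 0.3], [0, 0, -6, 0, 0, 0, 0.3], [0, 0, -9, 0, 0, 0, 0.3], [0, 0, -12, 0, 0, 0, 0.3]]}}

```text
clock: 15.1
position: [0.5224, 0.0351, 0.1381]
tool_rot: [3.142, -0.0, 1.762]
force: [-0.1, 1.3, -0.1]
grip_width: 0.0556
finger_force: 0.0
```

Request:
{"method": "play_rows", "body": {"motion": [[1, 0, -3, 0, 0, 0, 0.3], [4, 0, -6, 0, 0, 0, 0.3], [8, 0, -8, 0, 0, 0, 0.3], [12, 0, -10, 0, 0, 0, 0.3], [16, 0, -10, 0, 0, 0, 0.3]]}}

```text
clock: 15.6
position: [0.4924, 0.1939, 0.2395]
tool_rot: [3.138, -0.002, 1.762]
force: [1.4, -0.4, -1.0]
grip_width: 0.0556
finger_force: 0.0
```

Request:
{"method": "play_rows", "body": {"motion": [[4, 0, 0, 0, 0, 0, 0.3], [8, 0, 0, 0, 0, 0, 0.3], [12, 0, 0, 0, 0, 0, 0.3], [16, 0, 0, 0, 0, 0, 0.3], [20, 0, 0, 0, 0, 0, 0.3]]}}

```text
clock: 16.1
position: [0.4532, 0.3899, 0.2371]
tool_rot: [3.141, -0.0, 1.763]
force: [0.3, -1.0, 0.0]
grip_width: 0.0556
finger_force: 0.0
```

```bash
python3 - <<'E'
from meas import *
ci,p,d=load('top'); R,t,e=jig(ci); s=observe(); print(s['clock'],s['position'],s['force'].round(1))
P=cloud(ci,d); 
m=((d>0)&(abs(P[...,2]-0.045)<0.009)&(p.min(2)>0)).astype(np.uint8)
hsv=cv2.cvtColor(p,cv2.COLOR_RGB2HSV)
c,wh,ang=blank(ci,p,d,(335,215)); print(c,wh,ang); box=cv2.boxPoints((c,wh,ang))/1000; print("jig",((box-t)@R).round(4).tolist())
q=p[225:240,330:344].min(2).astype(float); yy,xx=np.nonzero(q>.8*q.max()); n=onplane(ci,xx.mean()+330,yy.mean()+225,.041)[:2]; print("nose px",xx.mean()+330,yy.mean()+225,"jig",R.T@(n-t))
for k,f in (("now",p),("start",np.load('top.npz')['p'])):
    a=f.astype(int); r=(a[...,0]>130)&(a[...,1]<70)&(a[...,2]<70); v,u=np.nonzero(r[220:270,320:360]); print(k,"red",u.mean()+320,v.mean()+220,len(u))
_,b,_=load('side')
A=cv2.resize(p[170:290,230:390,::-1],(400,300),interpolation=cv2.INTER_CUBIC);B=cv2.resize(b[190:310,210:370,::-1],(400,300),interpolation=cv2.INTER_CUBIC)
cv2.imwrite('pics/fin.png',np.vstack([np.hstack([A,B]),np.hstack([cv2.resize(p[:,:,::-1],(400,300)),cv2.resize(b[:,:,::-1],(400,300))])]))
E
```

```text
16.15 [0.45050436 0.39698055 0.23653285] [-7.1  7.  -2.7]
(507.3691711425781, 4.961997985839844) (83.01155853271484, 234.53793334960938) 11.509018898010254
jig [[-0.0066, -0.0612], [0.2279, -0.065], [0.2292, 0.018], [-0.0053, 0.0218]]
nose px 336.3333333333333 230.5 jig [ 0.14910627 -0.02822591]
now red 334.15384615384613 239.30769230769232 26
start red 334.12 239.24 25
```

View pics/fin.png

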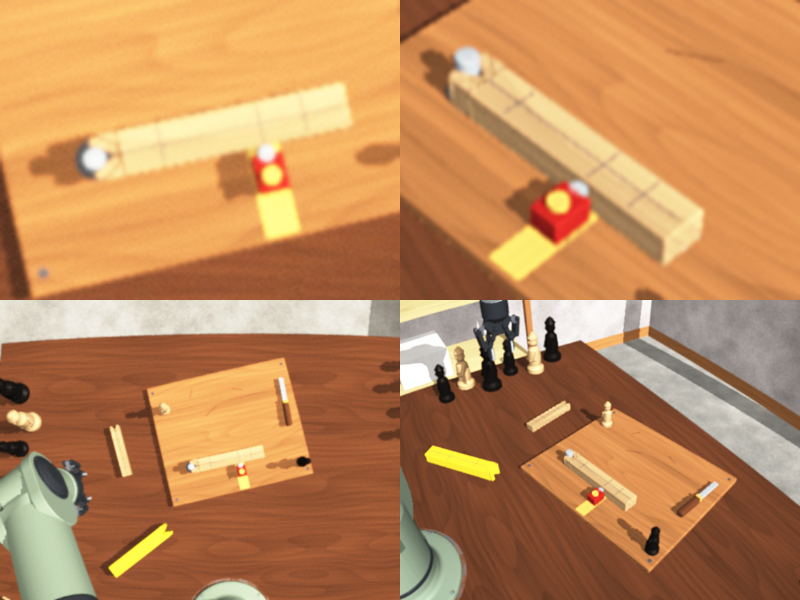

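The final view shows the notch on the post (94,159), the side against the nose (265,153), the stop unmoved (red centroid shift under 0.1 px) and the bystanders in place.

Request:
{"method": "play_rows", "body": {"motion": [[0, 0, 0, 0, 0, 0, 0.3], [0, 0, 0, 0, 0, 0, 0.3], [0, 0, 0, 0, 0, 0, 0.3], [0, 0, 0, 0, 0, 0, 0.3], [0, 0, 0, 0, 0, 0, 0.3]]}}

```text
clock: 16.7
position: [0.4542, 0.3881, 0.2365]
tool_rot: [3.141, -0.0, 1.762]
force: [0.5, -0.1, -0.3]
grip_width: 0.0555
finger_force: 0.0
```

```bash
python3 -c "
from h import *
print(observe()['force'].round(1)); print(bot.job_done())"
```

```text
[ 0.5 -0.1 -0.3]
the job is handed in; nothing more can be done
None
```

The job is handed in at about 17 s: in the last pictures the blank's notch sits on the post, its side rests on the stop's nose, the stop shows no movement, and the figures and chisel were left alone; no verdict came back.

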